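# Show the orange specimen carrier to the inspection camera

### The job

Swing the rack's carry handle fully down to its end stop on the side away from the robot, then draw the orange specimen carrier up out of its slot and hold it in the air at the inspection station: upright, its window centred on the lens, half-way between the lens and the light panel, and its flat face square to the lens (either face will do). Finish while holding it there, still and clear of everything but the gripper; leave the handle down, the blue and green carriers in their slots, and the media bottle and dish where they are, and do not bump the camera or light panel.

Things in the scene. Friction and masses are not known exactly. Their poses are not given: they have to be found in the camera images.
- rack: White plastic block, 80 (x) x 150 (y) x 40 mm high, fixed. Origin: centre of its underside, z up, +x the side away from the robot. Three slots at y = -45, 0, +45 mm, each 63 (x) x 7.8 (y) mm, 28 mm deep (floor 12 mm above the bench), one carrier standing in each, in any order, with the rack's axes. The carry handle's hinge line runs along y at x = 0, 45 mm above the bench.
- handle (a joint): Angle of the rack's carry handle (rad): 0 upright above the carriers, 1.571 fully down at its end stop, lying level on the rack's +x side, where its own weight (130 g) keeps it. Stiff hinge: it stays where left up to about 0.7 rad; past about 1 rad it sinks by itself into the end stop. Moving it takes about 1 to 2 N at the bar.
- handle_bar (a point): Middle of the handle's crossbar: a black rubber grip, 12 mm diameter, 130 mm long, parallel to the rack's y axis, 110 mm from the hinge line (so 155 mm above the bench when upright, 45 mm when down). Thin steel side arms (8 mm) at y = +/-88 mm of the rack.
- orange_tab (a point): Grasp point on the tab of the orange carrier: mid-width and mid-thickness, 19 mm below the tab's top, 26 mm above the plate's shoulders, 94 mm above the foot. Axes: x along the carrier's width, y normal to its flat face, z up. Tab 30 (x) x 10 (y) x 45 (z) mm, standing centred on the plate's top edge.
- orange_window (a point): Centre of the orange carrier's clear window (36 x 30 mm, with a purple specimen dot), 49 mm above its foot, 45 mm below the tab grasp point; same axes as the carrier.
- orange: Orange carrier, the one to present: plate 60 (x) x 6 (y) x 68 (z) mm with the tab on top, 113 mm high in all, 35 to 80 g. Origin at the centre of its foot, z up.
- view_point (a point): Where the window's centre must be held: the point in the air on the lens axis half-way between lens and light panel, 130 mm above the bench. Axes: y along the lens axis towards the camera, z up. The lens front (46 mm diameter) is 80 mm away at +y, the lit face of the light panel (92 x 92 mm, centred on the axis) 80 mm away at -y. Nothing of the station stands higher than 180 mm.
- station: Fixed inspection station: beige base plate 120 (x) x 370 (y) x 12 mm, black light panel on a post at one end, beige camera with black lens at the other. Origin on the bench straight below the view point; axes as the view point.
- blue: Blue carrier, same shape as the orange one; stays in its slot. Origin at the centre of its foot.
- green: Green carrier, same shape; stays in its slot. Origin at the centre of its foot.
- media_bottle: Glass bottle with orange cap, 60 mm diameter, 110 mm high; bystander. Origin at the centre of its underside.
- dish: Flat clear dish, 60 mm diameter, 14 mm high; bystander. Origin at the centre of its underside.

How it is judged:
By the outcome, as a careful person would: the job done as asked, in the order asked, and still so for the second after the job is handed in, while the arm keeps its last pose, push and grip.
It also fails if it takes over 64 s, if anything falls off the work surface, if the arm or the gripper's body presses on something with over 40 N, if the wrist force passes 120 N, or if a joint passes its speed limit or range.

### The arm

A 7-joint arm with a two-finger parallel gripper is mounted at the origin on the work surface. World frame = base frame: x ahead of the robot, y to its left, z up, the work surface at z = 0. Lengths are in m, angles in rad, forces in N, time in s.
With the tool pointing down it reaches from about 0.4 to 0.85 m from the base axis. Payload 10.4 kg.
Tool frame: the origin (TCP) lies at the very end of the fingers, on their centre line; the grasp point (between the pads) lies 19 mm behind it; z points along the fingers, y is the line along which they close (so a half turn about z gives the same grasp; the last joint's range is limited). The gripper opens to 87 mm and grips with 3 to 60 N. Pads are 19 mm wide; open, the fingers measure 117 mm over their backs; the gripper's body (75 mm by 190 mm) begins 51 mm behind the grasp point.
Start: joints at [-1.33, 0.332, -0.065, 1.46, 0.022, 1.35, -0.088], TCP at [0.163, 0.603, 0.223] pointing down, gripper open.
Joint ranges: [-2.6, 2.6], [-0.5, 2.12], [-1.47, 1.34], [0.16, 2.42], [-1.27, 4.41], [0.06, 2.06], [-2.6, 2.6]. Speed limits (rad/s): [2.22, 2.22, 2.79, 2.79, 3.14, 3.14, 3.14].

### API

Orientations are given as a unit quaternion [x, y, z, w].
In Python, from bench import r gives the robot as it stands.
- The arm moves only by the shell command python3 -m crank 'ROWS' [FORCE]. ROWS is JSON, a list that holds one entry, the list of rows, each a list of 5 numbers: the shift along the tool's x, y, z in mm, then the turn about the tool's z in degrees, then the opening, from -1 (shut) to 1 (fully open). A call has 1 to 20 rows; each row is the pose to reach, as a shift and turn from the pose commanded when the call began, along the tool's axes at that moment; what a row does not reach only later rows make up. A row lasts 1/10 s, in which the tool goes at most 50 mm and 8.59 degrees, less where a joint would pass 70% of its speed; a pose out of reach is approached as far as the arm can. A call with a gripper value outside its range is refused whole. The fingers move at their own pace and stop on an object; FORCE is the grip in N (left out, the last holds). Time passes only in rows, so rows that repeat a pose let the fingers close. It gives the time, the measured TCP pose, the force, the opening and the grip force at its end, in the units of the state.
- r.read_state(): the state, without advancing time (a new reading comes with each control period).
- r.camera(name): name is "side" or "top"; returns a dict with "image" (384x512x3 uint8, red, green, blue), "vfov" (degrees; the focal length in pixels is half the picture's height over the tangent of half this angle, whatever the lens; pixels are square), "cx", "cy" (the principal point, pixels), "k1" (the pictures are not rectified: a ray, as slopes to the right and down, at radius r is drawn at 1 + k1 r^2 times it, then the intrinsics apply), "eye" and "attitude" of the camera in the world. Camera axes: x right, y down, z forward; pixel columns grow to the right and rows downward; lengths in m; the calibration is good to about 2 mm. A picture is of the moment at which its call begins. There is no depth.
- r.close_job(): hands the job in; it is judged then, once.
The state is a dict: "time": time; "joint_positions": joint angles; "joint_vel": joint speeds; "joint_torque": joint torques, N m; "ee_pos": TCP position; "eef_rot": TCP orientation; "ft_force": force on the tool from outside, world axes, zero at the start; "torque": the same for the moment, N m; "width": finger opening in m; "grip_force": force on a finger pad.
Only numpy, scipy, OpenCV 4.12 (cv2) and the standard library are available. Lean on these libraries where they do the work, as an engineer would, in place of code of your own. Each camera call takes 0.05 s, during which the arm holds its last target. There are 200 camera calls.

## Working session

There is one attempt and no reset: what is moved stays moved. The work goes in short steps, Python scripts to look and compute and a shell command to move; the robot and the scene stay as the last step left them, time stands still between calls to the robot, and variables do not carry over. Pictures are saved under pics/ and viewed, at most 10 in all, crops included, and the job is handed in when it is done.

```bash
ls; mkdir -p pics; python3 - <<'E'
from bench import r
import cv2
for n in("side","top"):
    c=r.camera(n); print({k:v for k,v in c.items() if k!="image"})
    cv2.imwrite(f"pics/{n}0.png",c["image"][:,:,::-1])
print(r.read_state())
E
```

```text
pics
{'vfov': 55.4224186809463, 'cx': 253.88697195701644, 'cy': 190.5551729197561, 'k1': -0.08170133758801858, 'eye': array([ 0.30757913, -0.54153378,  0.80929849]), 'attitude': array([ 0.90144096, -0.28482083,  0.10135697, -0.30985167])}
{'vfov': 49.97237758440824, 'cx': 257.8176413846123, 'cy': 191.4837491508752, 'k1': -0.11053858825636531, 'eye': array([ 0.56077042, -0.08308867,  1.23527187]), 'attitude': array([-0.69756997,  0.71568311, -0.02680125,  0.02180612])}
{'time': 0.1, 'joint_positions': array([-1.32958222,  0.33280241, -0.06470663,  1.46085565,  0.02162101,
        1.34990554, -0.08848208]), 'joint_vel': array([-0.00018603, -0.0016636 ,  0.00012702, -0.00169411, -0.00110463,
        0.00243317, -0.00114903]), 'joint_torque': array([ 1.56940790e-03, -6.24551511e+01,  2.47120508e-02, -3.90719891e+01,
       -6.13809773e-02,  3.66334710e-02,  4.35705522e-05]), 'ee_pos': array([0.16289382, 0.60303869, 0.22183824]), 'eef_rot': array([ 1.31501060e-01,  9.91315825e-01, -6.35713233e-04, -4.58651933e-05]), 'ft_force': array([-0.53528797, -0.04428325,  0.17757185]), 'torque': array([ 0.01136761,  0.02546305, -0.01999084]), 'grip_force': 0.0, 'width': 0.08690883700076608}
```

View pics/side0.png

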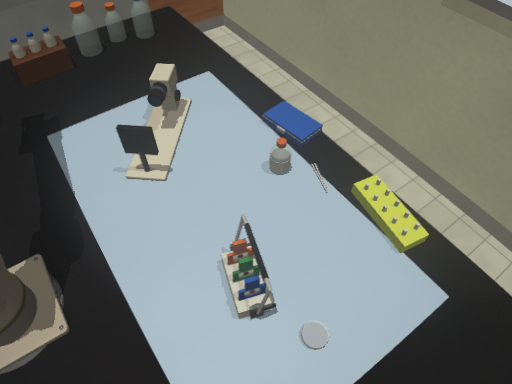

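View pics/top0.png

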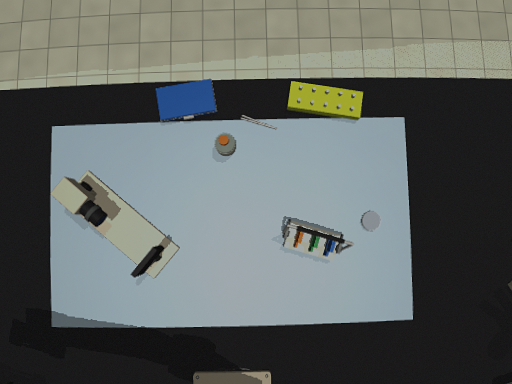

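The side view shows the rack near (247,275), with the orange carrier at (241,248) and the black handle bar from about (248,225) to (267,275). The station runs from the panel at (138,140) to the camera at (163,85). In the top view the rack is near (312,240), with orange leftmost at (298,238). The station runs from (75,195) to (155,258). Next I'll zoom in.

```bash
cat > h.py <<'E'
import numpy as np, cv2
from scipy.spatial.transform import Rotation as R
from scipy.optimize import least_squares
def K(c):
    h=c["image"].shape[0]; f=h/2/np.tan(np.radians(c["vfov"])/2)
    return f
def proj(c,P):
    p=(np.atleast_2d(P)-c["eye"])@R.from_quat(c["attitude"]).as_matrix()
    s=p[:,:2]/p[:,2:]; s=s*(1+c["k1"]*(s**2).sum(1,keepdims=True))
    return s*K(c)+[c["cx"],c["cy"]]
def ray(c,uv):
    f=K(c); A=np.array([[f,0,c["cx"]],[0,f,c["cy"]],[0,0,1]])
    s=cv2.undistortPoints(np.array(uv,float).reshape(-1,1,2),A,np.array([c["k1"],0,0,0,0.])).reshape(-1,2)
    return np.c_[s,np.ones(len(s))]@R.from_quat(c["attitude"]).as_matrix().T
def onplane(c,uv,z):
    d=ray(c,uv); return c["eye"]+d*((z-c["eye"][2])/d[:,2])[:,None]
def tri(c1,u1,c2,u2):
    out=[]
    for d,e in zip(ray(c1,u1),ray(c2,u2)):
        A=np.c_[d,-e]; t=np.linalg.lstsq(A,c2["eye"]-c1["eye"],rcond=None)[0]
        p,q=c1["eye"]+t[0]*d,c2["eye"]+t[1]*e; out.append([*(p+q)/2,np.linalg.norm(p-q)])
    return np.array(out)
E
python3 - <<'E'
import cv2,numpy as np
s=cv2.imread('pics/side0.png');t=cv2.imread('pics/top0.png')
def z(im,x,y,w,h,k): return cv2.resize(im[y:y+h,x:x+w],None,fx=k,fy=k,interpolation=cv2.INTER_CUBIC)
cv2.imwrite('pics/rack.png',np.hstack([z(s,210,210,76,110,5),z(t,272,205,84,110,5)]))
cv2.imwrite('pics/stat.png',np.hstack([z(s,110,60,90,125,4),z(t,45,165,110+30,125,3.0001) if 0 else cv2.resize(z(t,45,165,105+35,125,3),(420,500))]))
E
```

```text
(no output)
```

View pics/rack.png

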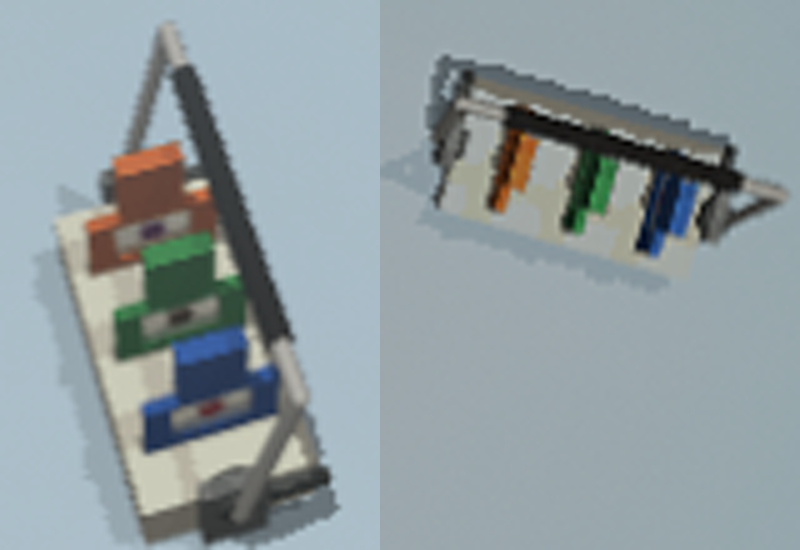

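View pics/stat.png

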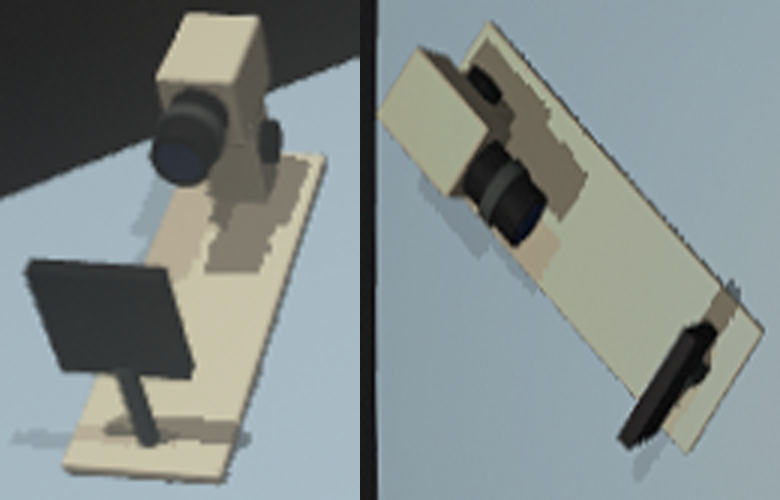

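Left crops: the handle bar sits slightly over the tabs and the tab tops are clearly visible. Right crops: three base corners are visible in each view, along with the panel edges and the lens front. Now I'll turn these into positions.

```bash
cat > m1.py <<'E'
from h import *
from bench import r
S=r.camera("side");T=r.camera("top")
sc=lambda p,ox,oy,kx,ky,off=0:[((x-off+.5)/kx-.5+ox,(y+.5)/ky-.5+oy) for x,y in p]
sr=lambda p:sc(p,210,210,5,5); tr=lambda p:sc(p,272,205,5,5,380)
ss=lambda p:sc(p,110,60,4,4); ts=lambda p:sc(p,45,165,3,4,360)
np.set_printoptions(precision=4,suppress=True)
print("bar ends tri",tri(S,sr([(180,68),(285,340)]),T,tr([(507,115),(738,183)])))
a=onplane(S,sr([(150,160),(178,249),(210,341)]),.125);print("tabs tops side O,G,B",a)
d=a[0]-a[2];print("yaw rack",np.degrees(np.arctan2(-d[0],d[1])),np.linalg.norm(d))
# colour masks: shoulders/tab tops
def mask(c,h0,h1):
    hsv=cv2.cvtColor(c["image"],cv2.COLOR_RGB2HSV); return hsv
print("rack top corners side",onplane(S,sr([(57,220),(140,518)]),.04)); print("rack top near corners top",onplane(T,tr([(437,205),(690,280)]),.04))
b1=onplane(S,ss([(65,465),(222,478),(325,157)]),.012);b2=onplane(T,ts([(690,452),(763,330),(490,22)]),.012)
print("base side",b1,"top",b2,[np.linalg.norm(np.diff(b,axis=0),axis=1) for b in(b1,b2)])
for b in(b1,b2):
    d=b[2]-b[1];d/=np.linalg.norm(d);mid=(b[0]+b[1])/2; print("axis",np.degrees(np.arctan2(-d[0],d[1])),"end mid",mid)
print("lens side",onplane(S,ss([(182,162)]),.130),"lens top at z .153",onplane(T,ts([(548,188)]),.13))
print("panel back top corners",tri(S,ss([(28,262)]),T,ts([(624,440)])),onplane(S,ss([(28,262),(165,268)]),.176),"bottom",onplane(S,ss([(192,378),(62,370)]),.084))
E
python3 m1.py
```

```text
bar ends tri [[ 0.538  -0.1912  0.1624  0.0004]
 [ 0.5006 -0.3131  0.1582  0.0046]]
tabs tops side O,G,B [[ 0.5145 -0.2024  0.125 ]
 [ 0.5003 -0.2443  0.125 ]
 [ 0.4876 -0.2857  0.125 ]]
yaw rack -17.875674436736116 0.08755079353769867
rack top corners side [[ 0.486  -0.1622  0.04  ]
 [ 0.4387 -0.3037  0.04  ]]
rack top near corners top [[ 0.4844 -0.1613  0.04  ]
 [ 0.4367 -0.307   0.04  ]]
base side [[0.3997 0.2207 0.012 ]
 [0.4878 0.1441 0.012 ]
 [0.7249 0.4215 0.012 ]] top [[0.3968 0.2195 0.012 ]
 [0.4856 0.1449 0.012 ]
 [0.7231 0.4215 0.012 ]] [array([0.1168, 0.3649]), array([0.116 , 0.3645])]
axis -40.52676468973149 end mid [0.4438 0.1824 0.012 ]
axis -40.6463914075346 end mid [0.4412 0.1822 0.012 ]
lens side [[0.5737 0.3357 0.13  ]] lens top at z .153 [[0.5924 0.3181 0.13  ]]
panel back top corners [[0.4278 0.2347 0.1812 0.0001]] [[0.4288 0.2412 0.176 ]
 [0.4997 0.1833 0.176 ]] bottom [[0.4949 0.175  0.084 ]
 [0.4238 0.2346 0.084 ]]
```

```bash
cat > go.py <<'E'
# usage: go.py frame x y z yaw ... ; frame rack/station/world, mm & yaw of tool y axis deg (world)
import sys; from h import *; from bench import r
F={"rack":([499.4,-246.3],-18.3),"station":([521.6,275.0],-40.7),"world":([0,0],0)}
def rel(fr,pts):
    s=r.read_state(); M=R.from_quat(s["eef_rot"]).as_matrix(); p=s["ee_pos"]*1e3; yaw=np.degrees(np.arctan2(-M[0,1],M[1,1]))
    o,a=F[fr]; a=np.radians(a); X=np.array([np.cos(a),np.sin(a)]);Y=np.array([-np.sin(a),np.cos(a)])
    print("now",fr,np.round([(p[:2]-o)@X,(p[:2]-o)@Y,p[2],yaw],1),"tilt",np.round(M[:,2],4),"t",round(s["time"],2),"w",round(s["width"]*1e3,1),"F",np.round(s["ft_force"],1),"grip",round(s["grip_force"],1))
    for x,y,z,w in pts:
        t=np.r_[np.array(o)+x*X+y*Y,z]; print((x,y,z,w),"->",np.round((t-p)@M,1),"turn",round((yaw-w+90)%180-90,1))
v=[float(q) for q in sys.argv[2:]]; rel(sys.argv[1],[v[i:i+4] for i in range(0,len(v),4)])
E
python3 go.py world 430 330 222 -18.3; python3 go.py rack -25 22 222 -18.3
```

```text
now world [162.9 603.2 222.1 -15.1] tilt [-2.e-04 -8.e-04 -1.e+00] t 0.2 w 86.9 F [-0.6 -0.7 -0.7] grip 0.0
(430.0, 330.0, 222.0, -18.3) -> [-3.291e+02 -1.941e+02  3.000e-01] turn 3.2
now rack [-586.2  700.9  222.1  -15.1] tilt [-2.e-04 -8.e-04 -1.e+00] t 0.2 w 86.9 F [-0.6 -0.7 -0.7] grip 0.0
(-25.0, 22.0, 222.0, -18.3) -> [-5.226e+02 -7.090e+02  7.000e-01] turn 3.2
```

```bash
python3 -m crank '[[[-60,-35,-5,0,-1],[-100,-60,-10,0,-1],[-140,-83,-10,0,-1],[-180,-106,-10,0,-1],[-220,-130,-10,0,-1],[-260,-155,-10,0,-1],[-300,-185,-10,0,-1],[-329,-215,-10,0,-1],[-345,-255,-10,0,-1],[-361,-295,-10,0,-1],[-377,-335,-10,0,-1],[-393,-375,-10,0,-1],[-409,-415,-10,0,-1],[-425,-455,-10,0,-1],[-441,-495,-10,1,-1],[-457,-535,-10,2,-1],[-473,-575,-10,3,-1],[-489,-615,-10,3.2,-1],[-505,-660,-10,3.2,-1],[-515,-690,-10,3.2,-1]]]' 20
python3 go.py rack -25 22 222 -18.3  -25 22 126 -18.3
```

```text
time: 2.2
ee_pos: [0.4797, -0.2004, 0.2327]
eef_rot: [0.16, 0.987, -0.0, 0.0]
ft_force: [0.3, -0.2, 0.7]
width: 0.0005
grip_force: 0.0
now rack [-33.1  37.4 232.7 -18.5] tilt [ 6.e-04 -7.e-04 -1.e+00] t 2.2 w 0.5 F [ 0.3 -0.2  0.7] grip 0.0
(-25.0, 22.0, 222.0, -18.3) -> [ -8.2 -15.4  10.8] turn -0.2
(-25.0, 22.0, 126.0, -18.3) -> [ -8.1 -15.3 106.8] turn -0.2
```

```bash
python3 -m crank '[[[-4,-10,10,0,-1],[-8,-15,30,0,-1],[-8,-15,60,0,-1],[-8,-15,85,0,-1],[-8,-15,105,0,-1],[-8,-15,105,0,-1]]]' 
python3 go.py rack 5 22 130 -18.3 37 22 125 -18.3 63 22 105 -18.3 80 22 85 -18.3 86 22 85 -18.3
```

```text
time: 2.8
ee_pos: [0.4815, -0.2131, 0.1252]
eef_rot: [0.159, 0.987, 0.0, -0.002]
ft_force: [-0.2, -0.4, -0.4]
width: 0.0004
grip_force: 0.0
now rack [-27.5  25.9 125.2 -18.3] tilt [-4.4e-03  7.0e-04 -1.0e+00] t 2.8 w 0.4 F [-0.2 -0.4 -0.4] grip 0.0
(5.0, 22.0, 130.0, -18.3) -> [-32.4  -3.9  -5. ] turn -0.0
(37.0, 22.0, 125.0, -18.3) -> [-64.5  -3.9  -0.1] turn -0.0
(63.0, 22.0, 105.0, -18.3) -> [-90.5  -3.8  19.8] turn -0.0
(80.0, 22.0, 85.0, -18.3) -> [-107.6   -3.8   39.7] turn -0.0
(86.0, 22.0, 85.0, -18.3) -> [-113.6   -3.8   39.7] turn -0.0
```

```bash
python3 -m crank '[[[-10,-4,-2,0,-1],[-20,-4,-2,0,-1],[-28,-4,-2,0,-1],[-36,-4,-2,0,-1],[-44,-4,-2,0,-1],[-52,-4,0,0,-1],[-60,-4,0,0,-1],[-68,-4,2,0,-1],[-75,-4,7,0,-1],[-82,-4,13,0,-1],[-90,-4,20,0,-1],[-96,-4,26,0,-1],[-102,-4,33,0,-1],[-108,-4,40,0,-1],[-114,-4,42,0,-1],[-116,-4,42,0,-1],[-116,-4,42,0,-1],[-116,-4,42,0,-1]]]' 
python3 - <<'E'
from bench import r;import cv2,numpy as np
z=lambda im,x,y,w,h,k:cv2.resize(im[y:y+h,x:x+w,::-1],None,fx=k,fy=k,interpolation=cv2.INTER_CUBIC)
s=r.camera("side")["image"];t=r.camera("top")["image"]
cv2.imwrite('pics/a1.png',np.hstack([z(s,200,200,100,130,4),z(t,265,190,100,130,4)]))
E
python3 go.py rack 110 22 110 -18.3
```

```text
time: 4.6
ee_pos: [0.586, -0.2518, 0.0807]
eef_rot: [0.16, 0.987, 0.002, -0.007]
ft_force: [-17.3, 6.9, -10.8]
width: 0.0003
grip_force: 9.0
now rack [ 83.9  22.   80.8 -18.4] tilt [-0.014   0.0057 -0.9999] t 4.7 w 0.7 F [-16.4   7.5  -9.9] grip 9.0
(110.0, 22.0, 110.0, -18.3) -> [-25.6   0.1 -29.6] turn -0.1
```

View pics/a1.png

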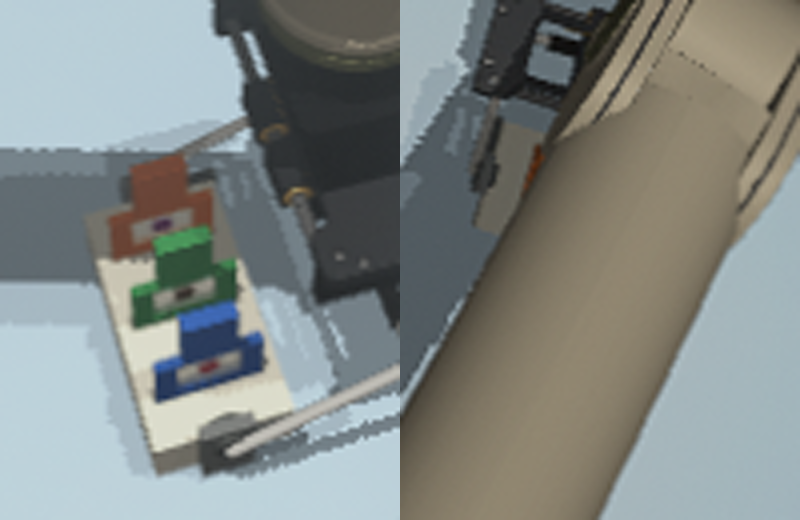

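The side view shows the handle well past half-way, with the closed fingers still pressing on the bar. I'll back off so it can sink, then lift.

```bash
python3 -m crank '[[[8,0,0,0,-1],[16,0,0,0,-1],[24,0,0,0,-1],[24,0,0,0,-1],[24,0,-20,0,-1],[24,0,-60,0,-1],[24,0,-100,0,-1],[24,0,-130,0,-1],[24,0,-130,0,-1]]]' 
python3 - <<'E'
from bench import r;import cv2,numpy as np
z=lambda im,x,y,w,h,k:cv2.resize(im[y:y+h,x:x+w,::-1],None,fx=k,fy=k,interpolation=cv2.INTER_CUBIC)
s=r.camera("side")["image"];t=r.camera("top")["image"]
cv2.imwrite('pics/a2.png',np.hstack([z(s,200,200,130,130,4),z(t,290,190,70,130,4)]))
E
python3 go.py rack 110 22 110 -18.3
```

```text
time: 5.6
ee_pos: [0.5714, -0.2477, 0.2207]
eef_rot: [0.159, 0.987, -0.0, 0.004]
ft_force: [-0.3, -0.9, -0.7]
width: 0.0005
grip_force: 0.0
now rack [ 66.9  21.9 216.2 -18.3] tilt [ 2.1e-03 -1.0e-04 -1.0e+00] t 5.7 w 0.6 F [ 0.2 -0.4 -0.3] grip 0.0
(110.0, 22.0, 110.0, -18.3) -> [-4.290e+01  1.000e-01  1.063e+02] turn 0.0
```

View pics/a2.png

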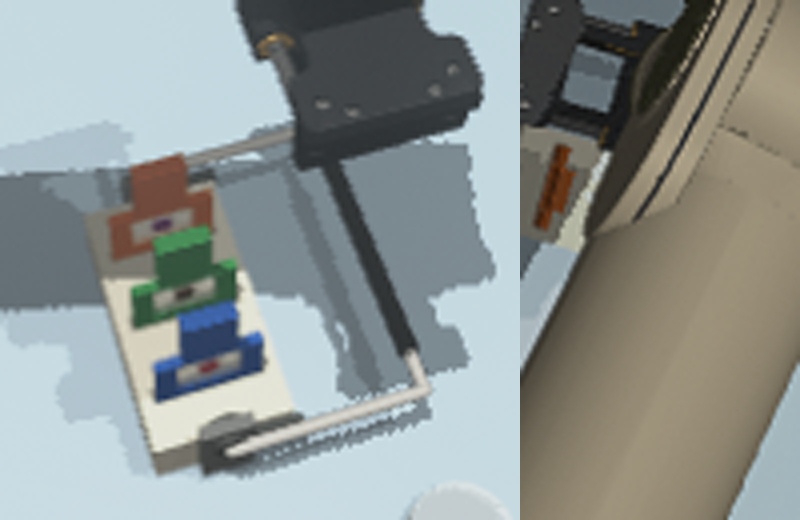

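The handle looks down, with the bar's near end at side pixel (303,288). I'll check that against the prediction and refine the orange tab.

```bash
python3 - <<'E'
from h import *; from bench import r
S=r.camera("side");T=r.camera("top")
a=np.radians(-18.3);X=np.array([np.cos(a),np.sin(a),0]);Y=np.array([-np.sin(a),np.cos(a),0]);C=np.array([.4994,-.2463,0]);Z=np.array([0,0,1.])
P=lambda x,y,z:C+(x*X+y*Y+z*Z)/1e3
for th in(1.57,1.45,1.3): print("bar end pred",th,proj(S,P(110*np.sin(th),-65,45+110*np.cos(th))))
print("tab top corners pred side",proj(S,[P(x,45+y,125) for x in(-15,15) for y in(-5,5)]).round(1).tolist())
print("tab top corners pred top",proj(T,[P(x,45+y,125) for x in(-15,15) for y in(-5,5)]).round(1).tolist())
print("shoulder near end top",proj(T,[P(-30,45+y,80) for y in(-3,3)]).round(1).tolist())
def blob(c,lo,hi,box):
    h=cv2.cvtColor(c["image"],cv2.COLOR_RGB2HSV);m=cv2.inRange(h,lo,hi);k=np.zeros_like(m);x,y,w,g=box;k[y:y+g,x:x+w]=m[y:y+g,x:x+w];return k,h
for n,c,box in(("s",S,(220,230,40,40)),("t",T,(285,215,30,40))):
    k,h=blob(c,(0,110,60),(18,255,255),box);q=np.argwhere(k);print(n,len(q),"min",q.min(0)[::-1],"max",q.max(0)[::-1])
    b=k.astype(bool)&(h[:,:,2]>190);
    for row in range(q[:,0].min(),q[:,0].max()+1): 
        cs=np.where(k[row])[0]; print(row,cs.min(),cs.max(),h[row,cs.min():cs.max()+1,2].tolist())
E
```

```text
bar end pred 1.57 [[301.91961401 289.4494228 ]]
bar end pred 1.45 [[302.25728239 287.14722435]]
bar end pred 1.3 [[301.71705618 284.51779251]]
tab top corners pred side [[233.4, 245.9], [232.2, 242.0], [246.9, 242.4], [245.6, 238.5]]
tab top corners pred top [[300.7, 242.2], [297.1, 241.1], [303.9, 231.4], [300.3, 230.4]]
shoulder near end top [[296.7, 246.2], [294.7, 245.6]]
s 252 min [228 239] max [252 263]
239 243 244 [123, 118]
240 239 245 [123, 119, 120, 120, 119, 120, 122]
241 235 245 [123, 120, 120, 120, 119, 120, 120, 120, 120, 120, 119]
242 233 245 [123, 120, 121, 120, 121, 120, 121, 121, 119, 119, 125, 124, 115]
243 234 245 [121, 122, 121, 121, 120, 123, 124, 121, 113, 111, 112, 112]
244 234 245 [121, 124, 127, 123, 114, 111, 113, 113, 112, 112, 112, 112]
245 234 245 [117, 112, 113, 113, 113, 113, 113, 112, 112, 113, 112, 112]
246 234 245 [114, 113, 114, 113, 113, 113, 112, 112, 112, 112, 112, 112]
247 234 245 [112, 113, 113, 113, 113, 113, 112, 113, 112, 112, 111, 112]
248 234 251 [111, 113, 113, 113, 112, 112, 111, 112, 111, 112, 112, 112, 118, 128, 130, 123, 120, 120]
24
[... 1191 characters left out ...]
7]
227 299 302 [60, 84, 96, 102]
228 299 301 [60, 94, 98]
229 298 301 [69, 68, 94, 99]
230 298 301 [77, 80, 95, 103]
231 298 300 [87, 81, 98]
232 298 301 [70, 60, 116, 103]
233 297 303 [90, 69, 59, 99, 101, 99, 113]
234 297 302 [86, 68, 73, 97, 100, 99]
235 297 302 [73, 61, 84, 98, 99, 100]
236 296 302 [91, 76, 50, 95, 102, 98, 97]
237 296 301 [83, 66, 62, 95, 99, 99]
238 296 301 [88, 67, 83, 98, 99, 102]
239 295 301 [79, 70, 60, 103, 102, 98, 98]
240 295 301 [91, 67, 60, 99, 100, 98, 92]
241 295 300 [87, 69, 72, 96, 100, 98]
242 295 300 [76, 83, 88, 100, 99, 99]
243 294 297 [67, 68, 95, 101]
244 294 297 [64, 70, 96, 99]
245 294 297 [61, 87, 99, 100]
246 294 296 [67, 93, 99]
247 296 296 [98]
```

```bash
python3 -m crank '[[[-25,0,20,0,-1],[-43,0,60,0,-1],[-43,0,100,0,-1],[-43,0,130,0,-1],[-43,0,150,0,-1],[-43,0,158,0,-1],[-43,0,163,0,-1],[-43,0,166,0,-1],[-43,0,168,0,-1],[-43,0,168,0,-1]]]'; python3 go.py rack 110 22 50 -18.3
```

```text
time: 6.8
ee_pos: [0.6097, -0.26, 0.0507]
eef_rot: [0.159, 0.987, 0.001, -0.0]
ft_force: [-13.1, 6.8, 22.8]
width: 0.0009
grip_force: 11.3
now rack [109.   21.7  50.7 -18.3] tilt [ 2.0e-04  1.7e-03 -1.0e+00] t 6.8 w 0.9 F [-13.1   6.8  22.8] grip 11.3
(110.0, 22.0, 50.0, -18.3) -> [-1.   0.3  0.7] turn -0.0
```

```bash
python3 -m crank '[[[0,0,-10,0,-1],[0,0,-50,0,-1],[0,0,-90,0,-0.31],[0,0,-120,0,-0.31],[40,10,-120,0,-0.31],[80,20,-120,0,-0.31],[110,23,-120,0,-0.31],[110,23,-120,0,-0.31],[110,23,-120,0,-0.31],[110,23,-120,0,-0.31]]]'; python3 go.py rack 0 45 87 -18.3; python3 - <<'E'
from h import *; from bench import r
S=r.camera("side")
z=lambda im,x,y,w,h,k:cv2.resize(im[y:y+h,x:x+w,::-1],None,fx=k,fy=k,interpolation=cv2.INTER_CUBIC)
cv2.imwrite('pics/a3.png',z(S["image"],190,190,140,140,4))
E
```

```text
time: 7.8
ee_pos: [0.5139, -0.204, 0.1683]
eef_rot: [0.159, 0.987, -0.0, 0.001]
ft_force: [0.1, 0.2, 0.4]
width: 0.0297
grip_force: 0.0
now rack [  0.5  44.7 168.3 -18.3] tilt [ 1.7e-03 -5.0e-04 -1.0e+00] t 7.8 w 29.7 F [0.1 0.2 0.4] grip 0.0
(0.0, 45.0, 87.0, -18.3) -> [ 0.6  0.3 81.3] turn -0.0
```

View pics/a3.png

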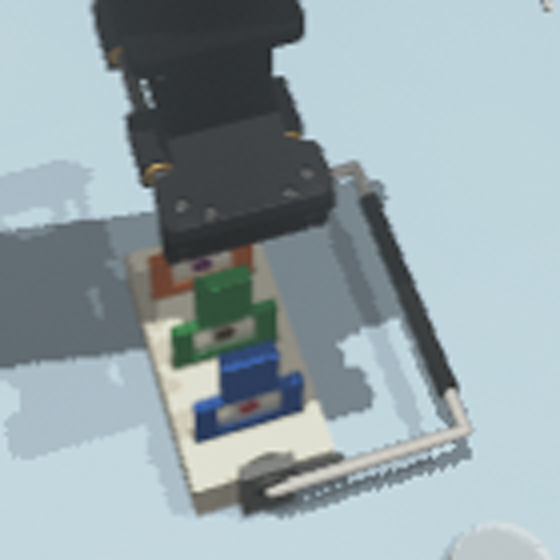

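The handle lies down, with the bar end still at (302.5,288), and the gripper is above the orange tab. I'll descend and grip.

```bash
python3 -m crank '[[[0,0,25,0,-0.31],[0,0,45,0,-0.31],[0,0,60,0,-0.31],[0,0,72,0,-0.31],[0,0,81,0,-0.31],[0,0,81,0,-0.31],[0,0,81,0,-1],[0,0,81,0,-1],[0,0,81,0,-1],[0,0,81,0,-1],[0,0,81,0,-1],[0,0,81,0,-1]]]' 25; python3 go.py rack 0 45 87 -18.3
```

```text
time: 9.05
ee_pos: [0.5135, -0.2026, 0.087]
eef_rot: [0.159, 0.987, 0.001, 0.0]
ft_force: [0.6, 5.3, 5.1]
width: 0.0099
grip_force: 25.0
now rack [ -0.3  45.9  87.  -18.3] tilt [ 0.0011  0.0011 -1.    ] t 9.05 w 9.9 F [0.6 5.3 5.1] grip 25.0
(0.0, 45.0, 87.0, -18.3) -> [-0.3 -0.9 -0. ] turn 0.0
```

```bash
python3 -m crank '[[[0,0.8,-3,0,-1],[0,0.8,-8,0,-1],[0,0.8,-15,0,-1],[0,0.8,-22,0,-1],[0,0.8,-30,0,-1],[0,0.8,-45,0,-1],[0,0.8,-65,0,-1],[0,0.8,-90,0,-1],[0,0.8,-115,0,-1],[0,0.8,-140,0,-1],[0,0.8,-165,0,-1],[0,0.8,-185,0,-1],[0,0.8,-195,0,-1],[0,0.8,-195,0,-1]]]'; python3 go.py station 0 0 282 -40.7
```

```text
time: 10.45
ee_pos: [0.5133, -0.2038, 0.2831]
eef_rot: [0.16, 0.987, -0.0, 0.001]
ft_force: [0.3, -0.4, -1.3]
width: 0.0098
grip_force: 25.0
now station [ 306.  -368.4  283.1  -18.4] tilt [ 2.4e-03 -8.0e-04 -1.0e+00] t 10.45 w 9.8 F [ 0.3 -0.4 -1.3] grip 25.0
(0.0, 0.0, 282.0, -40.7) -> [143.1 457.    0.8] turn 22.3
```

```bash
python3 -m crank '[[[4,12,0,0,-1],[11,35,0,1,-1],[20,65,0,2,-1],[30,97,0,4,-1],[40,129,0,6,-1],[50,161,0,8,-1],[60,193,0,10,-1],[70,225,0,12,-1],[80,257,0,14,-1],[90,289,0,16,-1],[100,321,0,18,-1],[110,353,0,20,-1],[120,385,0,21,-1],[130,415,0,22,-1],[137,437,0,22.3,-1],[141,450,0,22.3,-1],[143,455,0,22.3,-1],[143,457,0,22.3,-1],[143,457,0,22.3,-1]]]'; python3 go.py station 0 0 156 -40.7; python3 - <<'E'
from h import *; from bench import r
z=lambda im,x,y,w,h,k:cv2.resize(im[y:y+h,x:x+w,::-1],None,fx=k,fy=k,interpolation=cv2.INTER_CUBIC)
cv2.imwrite('pics/b1.png',np.hstack([z(r.camera("side")["image"],90,40,130,150,3),z(r.camera("top")["image"],40,150,130,150,3)]))
E
```

```text
time: 12.35
ee_pos: [0.5213, 0.2747, 0.2815]
eef_rot: [0.348, 0.938, -0.0, 0.0]
ft_force: [-0.4, -0.6, -1.0]
width: 0.0098
grip_force: 25.0
now station [-1.000e-01 -4.000e-01  2.815e+02 -4.070e+01] tilt [ 1.e-04 -3.e-04 -1.e+00] t 12.35 w 9.8 F [-0.4 -0.6 -1. ] grip 25.0
(0.0, 0.0, 156.0, -40.7) -> [ -0.    0.4 125.5] turn 0.0
```

View pics/b1.png

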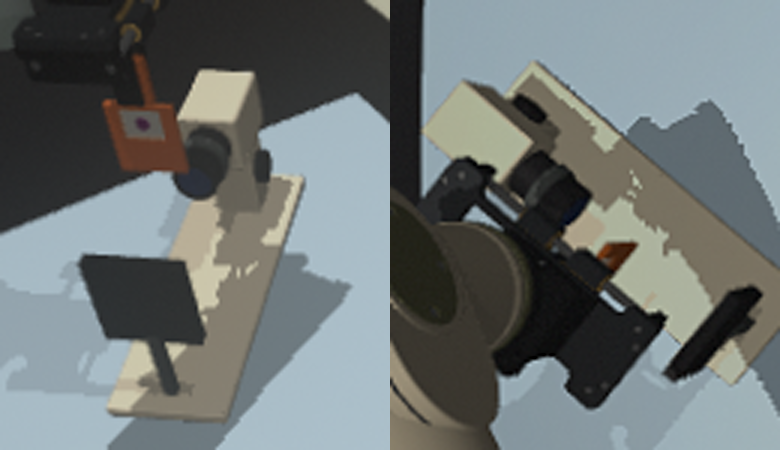

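The side view shows the carrier hanging upright above the station with its dot near crop (143,125), clear of the camera and panel. I'll lower it.

```bash
python3 -m crank '[[[0,0,15,0,-1],[0,0.4,40,0,-1],[0,0.4,65,0,-1],[0,0.4,90,0,-1],[0,0.4,110,0,-1],[0,0.4,120,0,-1],[0,0.4,125.5,0,-1],[0,0.4,125.5,0,-1],[0,0.4,125.5,0,-1],[0,0.4,125.5,0,-1]]]'; python3 go.py station 0 0 156 -40.7; python3 - <<'E'
from h import *; from bench import r
S=r.camera("side");I=S["image"]
np.set_printoptions(precision=4,suppress=True)
h=cv2.cvtColor(I,cv2.COLOR_RGB2HSV); box=np.s_[90:170,120:200]
m=cv2.inRange(h[box],(135,60,30),(172,255,255)); q=np.argwhere(m); print("dot",len(q),q.mean(0)[::-1]+[120,90])
print("dot pos z.130",onplane(S,[q.mean(0)[::-1]+[120,90]],.130))
V=np.array([.5216,.275,.130]);print("view px",proj(S,V))
# lens front: dark-blue glass in initial picture
I0=cv2.imread('pics/side0.png');hs=cv2.cvtColor(I0,cv2.COLOR_BGR2HSV)
m0=((I0[:,:,0].astype(int)-I0[:,:,2]>20)&(I0.max(2)<90)).astype(np.uint8); m0[:80]=0;m0[110:]=0;m0[:,:140]=0;m0[:,190:]=0
q=np.argwhere(m0);print("glass",len(q),q.mean(0)[::-1],q.min(0)[::-1],q.max(0)[::-1],onplane(S,[q.mean(0)[::-1]],.13))
a=np.radians(-40.7);Y=np.array([-np.sin(a),np.cos(a),0]);X=np.array([np.cos(a),np.sin(a),0]);Z=np.array([0,0,1.])
z=lambda im,x,y,w,g,k:cv2.resize(im[y:y+g,x:x+w],None,fx=k,fy=k,interpolation=cv2.INTER_CUBIC)
T=r.camera("top");T0=cv2.imread('pics/top0.png')
def draw(im,c,ox,oy,k):
    t=np.linspace(0,2*np.pi,25)[:,None]
    pts=np.r_[V+.08*Y+.023*(np.cos(t)*X+np.sin(t)*Z),[V-.08*Y+.046*(i*X+j*Z) for i,j in((1,1),(1,-1),(-1,-1),(-1,1))]]
    for u in proj(c,pts): cv2.circle(im,tuple(int(v) for v in ((u-[ox,oy]+.5)*k)),1,(0,0,255),-1)
    return im
cv2.imwrite('pics/b2.png',np.hstack([draw(z(I0,125,70,70,110,5),S,125,70,5),draw(z(T0,75,180,85,110,5),T,75,180,5)]))
cv2.imwrite('pics/b3.png',z(I[:,:,::-1],110,50,100,120,5))
E
```

```text
time: 13.45
ee_pos: [0.5217, 0.2765, 0.157]
eef_rot: [0.347, 0.938, 0.001, 0.0]
ft_force: [0.4, 0.6, 0.2]
width: 0.0097
grip_force: 25.0
now station [ -0.9   1.2 157.  -40.6] tilt [ 0.0012  0.001  -1.    ] t 13.45 w 9.7 F [0.4 0.6 0.2] grip 25.0
(0.0, 0.0, 156.0, -40.7) -> [-0.9 -1.2  1. ] turn 0.1
dot 5 [147.2 117.4]
dot pos z.130 [[0.5216 0.2776 0.13  ]]
view px [[147.6038 117.8961]]<stdin>:11: RuntimeWarning: Mean of empty slice.
  ret = um.true_divide(
Traceback (most recent call last):
ValueError: zero-size array to reduction operation minimum which has no identity
```

```bash
python3 - <<'E'
from h import *; from bench import r
S=r.camera("side");T=r.camera("top");V=np.array([.5216,.275,.130])
I0=cv2.imread('pics/side0.png');T0=cv2.imread('pics/top0.png')
a=np.radians(-40.7);Y=np.array([-np.sin(a),np.cos(a),0]);X=np.array([np.cos(a),np.sin(a),0]);Z=np.array([0,0,1.])
z=lambda im,x,y,w,g,k:cv2.resize(im[y:y+g,x:x+w],None,fx=k,fy=k,interpolation=cv2.INTER_CUBIC)
def draw(im,c,ox,oy,k):
    t=np.linspace(0,2*np.pi,17)[:,None]
    pts=np.r_[V+.08*Y+.023*(np.cos(t)*X+np.sin(t)*Z),[V-.08*Y+.046*(i*X+j*Z) for i,j in((1,1),(1,-1),(-1,-1),(-1,1))]]
    for u in proj(c,pts): cv2.circle(im,tuple(int(v) for v in ((u-[ox,oy]+.5)*k)),1,(0,0,255),-1)
    return im
cv2.imwrite('pics/b2.png',np.hstack([draw(z(I0,112,75,75,90,4),S,112,75,4),draw(z(T0,85,190,75,90,4),T,85,190,4),z(S["image"][:,:,::-1],110,75,48,90,4)]))
E
```

```text
(no output)
```

View pics/b2.png

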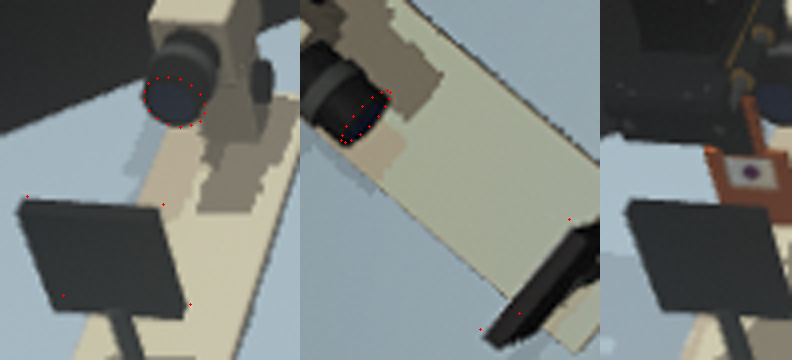

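The projected lens ring fits in both views and the dot is centred, with upright edges. The panel housing edge, at top crop (575,230) to (485,343), needs a numeric check.

```bash
python3 - <<'E'
from h import *; from bench import r
S=r.camera("side");T=r.camera("top");V=np.array([.5216,.275,.130]);np.set_printoptions(precision=1,suppress=True)
a=np.radians(-40.7);Y=np.array([-np.sin(a),np.cos(a),0]);X=np.array([np.cos(a),np.sin(a),0])
st=lambda P:np.c_[(P-V)@X,(P-V)@Y,P[:,2]]*1e3
T0=cv2.cvtColor(cv2.imread('pics/top0.png'),cv2.COLOR_BGR2GRAY).astype(float);S0=cv2.cvtColor(cv2.imread('pics/side0.png'),cv2.COLOR_BGR2GRAY).astype(float)
from scipy.ndimage import map_coordinates as mc
# intensity profiles along station y at fixed height & x, mm along axis
for n,c,G,z,x,ys in(("T housing top z180",T,T0,.18,-20,range(-120,-60,3)),("T z180 x10",T,T0,.18,10,range(-120,-60,3)),("S z180 x10",S,S0,.18,10,range(-120,-60,3)),("S z180 x-20",S,S0,.18,-20,range(-120,-60,3)),("T lens top z153",T,T0,.153,0,range(60,130,3)),("S lens top z153",S,S0,.153,0,range(60,130,3)),("T lens axis z130",T,T0,.13,-23,range(60,110,3))):
    u=proj(c,[V*[1,1,0]+[0,0,z]+(x*X+y*Y)/1e3 for y in ys]); print(n,[(y,int(g)) for y,g in zip(ys,mc(G,[u[:,1],u[:,0]],order=1))])
E
```

```text
T housing top z180 [(-120, 144), (-117, 138), (-114, 141), (-111, 94), (-108, 23), (-105, 12), (-102, 12), (-99, 23), (-96, 39), (-93, 38), (-90, 37), (-87, 32), (-84, 132), (-81, 150), (-78, 148), (-75, 162), (-72, 162), (-69, 159), (-66, 160), (-63, 160)]
T z180 x10 [(-120, 159), (-117, 158), (-114, 140), (-111, 61), (-108, 14), (-105, 12), (-102, 12), (-99, 27), (-96, 38), (-93, 39), (-90, 37), (-87, 48), (-84, 140), (-81, 166), (-78, 164), (-75, 163), (-72, 163), (-69, 163), (-66, 163), (-63, 163)]
S z180 x10 [(-120, 50), (-117, 51), (-114, 50), (-111, 50), (-108, 50), (-105, 50), (-102, 51), (-99, 53), (-96, 54), (-93, 54), (-90, 54), (-87, 107), (-84, 167), (-81, 178), (-78, 178), (-75, 178), (-72, 178), (-69, 178), (-66, 178), (-63, 177)]
S z180 x-20 [(-120, 49), (-117, 49), (-114, 49), (-111, 49), (-108, 49), (-105, 48), (-102, 49), (-99, 53), (-96, 53), (-93, 53), (-90, 61), (-87, 93), (-84, 169), (-81, 176), (-78, 177), (-75, 177), (-72, 177), (-69, 177), (-66, 177), (-63, 177)]
T lens top z153 [(60, 154), (63, 133), (66, 48), (69, 13), (72, 16), (75, 19), (78, 25), (81, 32), (84, 33), (87, 32), (90, 32), (93, 33), (96, 33), (99, 31), (102, 34), (105, 56), (108, 61), (111, 62), (114, 55), (117, 38), (120, 31), (123, 29), (126, 31), (129, 31)]
S lens top z153 [(60, 49), (63, 48), (66, 48), (69, 47), (72, 46), (75, 45), (78, 45), (81, 47), (84, 49), (87, 48), (90, 48), (93, 48), (96, 48), (99, 48), (102, 48), (105, 55), (108, 64), (111, 74), (114, 77), (117, 73), (120, 63), (123, 52), (126, 48), (129, 47)]
T lens axis z130 [(60, 151), (63, 151), (66, 152), (69, 152), (72, 149), (75, 94), (78, 38), (81, 7), (84, 17), (87, 19), (90, 16), (93, 18), (96, 21), (99, 24), (102, 19), (105, 20), (108, 28)]
```

```bash
for i in 1 2; do python3 -m crank '[[[0,0,0,0,-1],[0,0,0,0,-1]]]' >/dev/null; python3 go.py station 0 -3 156 -40.7; done
```

```text
now station [ -1.2   0.7 156.1 -40.6] tilt [ 0.e+00  1.e-04 -1.e+00] t 13.9 w 9.8 F [ 0.3 -0.3 -0.1] grip 25.0
(0.0, -3.0, 156.0, -40.7) -> [-1.2 -3.7  0.1] turn 0.1
now station [ -1.2   0.7 156.  -40.6] tilt [-0.e+00  1.e-04 -1.e+00] t 14.1 w 9.4 F [-0.3 -0.4 -0.2] grip 25.0
(0.0, -3.0, 156.0, -40.7) -> [-1.2 -3.7  0. ] turn 0.1
```

```bash
python3 -m crank '[[[-0.6,-1.8,0,0,-1],[-1.2,-3.7,0,0,-1],[-1.2,-3.7,0,0,-1],[-1.2,-3.7,0,0,-1],[-1.2,-3.7,0,0,-1],[-1.2,-3.7,0,0,-1],[-1.2,-3.7,0,0,-1]]]' >/dev/null; python3 go.py station 0 -3 156 -40.7; python3 - <<'E'
from h import *; from bench import r
S=r.camera("side");I=S["image"][:,:,::-1];T=r.camera("top")["image"][:,:,::-1]
z=lambda im,x,y,w,g,k:cv2.resize(im[y:y+g,x:x+w],None,fx=k,fy=k,interpolation=cv2.INTER_CUBIC)
h=cv2.cvtColor(S["image"],cv2.COLOR_RGB2HSV)[100:135,130:170]
m=cv2.inRange(h,(130,40,30),(175,255,255));q=np.argwhere(m);u=q.mean(0)[::-1]+[130,100];print(len(q),u,onplane(S,[u],.13))
cv2.imwrite('pics/c1.png',np.hstack([z(I,110,70,80,120,4),cv2.resize(I,(480,360))[:, :].copy() if 0 else z(I,200,200,115,120,4)]))
E
```

```text
now station [  0.   -3.  156.1 -40.6] tilt [ 0.e+00  1.e-04 -1.e+00] t 14.8 w 9.7 F [-0.3  0.3 -0.1] grip 25.0
(0.0, -3.0, 156.0, -40.7) -> [ 0.  -0.   0.1] turn 0.1
8 [147.125 118.875] [[0.518722   0.27193466 0.13      ]]
```

View pics/c1.png

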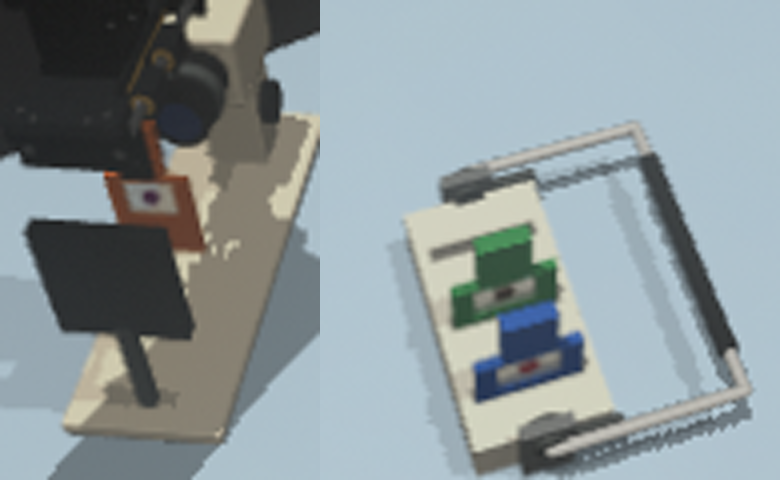

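The carrier hangs upright at the view point, with its dot at side pixel (147,119), which works out to about 0 mm lateral. The handle is down, and blue and green are in their slots.

```bash
python3 -c "from bench import r;print(r.close_job())"
```

```text
the job is handed in; nothing more can be done
None
```

The handle is fully down against its end stop, and the arm is holding the orange carrier still and upright at the inspection station. By my measurements its window is within a few mm of the view point and its face is square to the lens; the job was handed in after about 15 s of robot time.

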